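# Set up a spindle on V-blocks for its run-out check

### The arm

A 7-joint arm with a two-finger parallel gripper is mounted at the origin on the work surface; the furniture and walls round the work are solid. World frame = base frame: x ahead of the robot, y to its left, z up, the work surface at z = 0. Lengths are in m, angles in rad, forces in N, time in s.
With the tool pointing down it reaches from about 0.425 to 0.95 m from the base axis. Payload 4.7 kg.
Tool frame: the origin (TCP) lies between the finger pads; the fingertips stand 25 mm ahead of it and the grasp point (between the pads) lies 6 mm ahead of it; z points along the fingers, y is the line along which they close (so a half turn about z gives the same grasp; the last joint's range is limited). The gripper opens to 85 mm and grips with 20 to 120 N. Pads are 22 mm wide; open, the fingers measure 114 mm over their backs; the gripper's body (76 mm by 85 mm) begins 54 mm behind the grasp point. The pads swing forward as they close: fully open they stand 13 mm farther back than shut.
Start: joints at [-0.029, 0.469, -0.049, 1.532, 0.024, 1.141, -0.082], TCP at [0.675, 0, 0.256] pointing down, gripper open.
Joint ranges: [-2.59, 2.59], [-0.33, 1.99], [-1.39, 1.29], [0.1, 2.45], [-1.04, 4.18], [0.21, 1.99], [-2.66, 2.66]. Speed limits (rad/s): [2.57, 2.57, 3.14, 3.14, 3.14, 3.14, 3.14].

### API

Orientations are given as a 3x3 rotation matrix whose columns are the frame's x, y, z axes.
In Python, from rig import * gives the robot as it stands. Calls block until the motion is done:
- movep(position, orientation): joint-space move of the TCP to a pose.
- move_l(position, attitude=None, feed=0.15, until_force=None): straight line of the TCP; attitude=None keeps the orientation; feed is the mean speed in m/s. With until_force (N) it stops when the force on the tool has changed by that much, and returns True; else False.
- move_joints(angles): joint-space move.
- command_gripper(opening, newtons=None): finger opening in m; newtons is the grip in N (None keeps the last); returns when the fingers have stopped.
- sleep(seconds).
- inverse_kinematics(position, orientation): joint angles nearest the present ones, or None.
- sense(): the state.
- camera(name): name is "scene" or "side" or "wrist"; returns (picture, depth): 400x640x3 uint8, red, green, blue; 400x640 float32, m along the optical axis (not along the pixel's ray), 0 where there is no reading.
- camera_params(name): a dict with "K" (3x3 intrinsics, pixels), "position" and "rotation" of the camera in the world; the wrist camera has in their place "tool_from_camera" (4x4, takes a point from camera to tool coordinates, whose origin is the TCP and whose axes are the flange's). Camera axes: x right, y down, z forward; pixel columns grow to the right and rows downward; lengths in m; the calibration is good to about 2 mm. A picture is of the moment at which its call begins: read the wrist's pose just before it. camera_params takes no time and is no camera call.
A pose or a line that the arm cannot do raises Unreachable and nothing moves.
- finish_job(): hands the job in; it is judged then, once.
The state is a dict: "time_s": time; "joint_pos": joint angles; "qd": joint speeds; "joint_efforts": joint torques, N m; "position": TCP position; "tcp_rot": TCP orientation; "wrist_force": force on the tool from outside, world axes, zero at the start; "ft_torque": the same for the moment, N m; "finger_gap": finger opening in m; "gripper_force": force on a finger pad.
Only numpy, scipy, OpenCV 4.12 (cv2) and the standard library are available. Lean on these libraries where they do the work, as an engineer would, in place of code of your own. Each camera call takes 0.05 s, during which the arm holds its last target. There are 200 camera calls.

### The job

Set up the steel spindle for its run-out check on the granite plate: stand the two matching larger V-blocks on the front half of the plate (the robot's side), vees in one line along the plate's long direction, and lay the spindle level across them, one of its thin ends in each vee. Then stand the dial gauge on the plate behind the spindle so that its plunger rests, pushed in, on top of the middle of the thick barrel. Keep the gauge upright throughout and leave the odd small V-block where it is.

Things in the scene. Friction and masses are not known exactly. Their poses are not given: they have to be found in the camera images.
- surface_plate: Grey granite surface plate, fixed, 170 mm long (its y axis, the long direction), 120 mm deep (x), 25 mm high. Origin: centre of the underside; z up, the flat working top is 25 mm above the origin. Its -x side is the front (nearer the robot), +x the rear. Avoid the bench's lever press to its left: up to 0.37 m high, its lever ending in a ball 0.21 m straight ahead of the robot, 0.3 m up.
- vblock_a: One of two matching larger steel V-blocks, 36 mm across the vee (x), 24 mm along it (y), 30 mm high, 0.16 kg; flat sides and ends. Origin: centre of the underside; z up. The 90 degree vee opens upward along y, 26 mm wide at the top, its sides meeting 17 mm above the underside; a 16 mm round lies in it with its axis 28 mm above the underside. A half turn makes no difference.
- vblock_b: The other larger V-block, the same as vblock_a in every way; the two may be interchanged.
- vblock_small: Odd small V-block that is not needed, 26 mm across the vee (x), 17 mm along it (y), 20 mm high. Origin: centre of the underside. To be left where it stands.
- spindle: Turned steel spindle lying on the bench, 130 mm long, 0.27 kg. Origin: on its axis at mid length; y runs along the spindle (x and z turn as it rolls). Thick barrel in the middle: 24 mm in diameter, 50 mm long (25 mm each way); thin ends (journals): 16 mm in diameter, 40 mm long, from 25 to 65 mm each way. Both ends alike. It can roll when pushed.
- gauge: Dial gauge on a stand, upright, 135 mm high, 0.4 kg. Origin: on the column's axis at the base's underside; z up. Base x -17 to +31 mm, 50 mm wide (y), 20 mm high. Hold it by the bare round column, 12 mm in diameter, 102 to 135 mm up. An arm at 92 mm height carries the 38 mm dial (top at 111 mm) 54 mm in front (-x) of the column, face to -x; the plunger points down from it.
- gauge_plunger (a joint): How far the gauge's plunger is pushed in (upward) against its light spring (about 1 N), m: 0 is fully out, 0.010 fully in. With gauge and larger V-blocks standing on one flat surface and the spindle's ends seated in the vees, it reads about 0.004 over the barrel.
- gauge_tip (a point): Centre of the underside of the plunger's flat round contact (14 mm diameter): 54 mm in front (-x) of the gauge's column, 36 mm above the base's underside when the plunger is fully out.
Things that resemble listed ones, but are neither listed nor needed, are in the scene too. What is shaped like the vblock_a but purple or yellow is not meant.

How it is judged:
On the way, in this order (a step that is already met when the one before it is completed fails the run):
1. both larger V-blocks stand on the front half of the plate, vees in line, spaced for the spindle's ends (horizontal distance between vblock_a and vblock_b between 0.074 and 0.122 m and x of vblock_b in the frame of vblock_a between -0.016 and 0.016 m and z of vblock_a in the frame of surface_plate between 0.0225 and 0.0275 m and x of vblock_a in the frame of surface_plate between -0.052 and -0.006 m and y of vblock_a in the frame of surface_plate between -0.077 and 0.077 m and angle between the y axis of each of vblock_a, vblock_b and the y axis of surface_plate, either way round below 0.15 rad and angle between each of vblock_a, vblock_b's own z axis and vertical below 0.05 rad and linear speed of each of vblock_a, vblock_b below 0.02 m/s and z of vblock_b in the frame of surface_plate between 0.0225 and 0.0275 m and x of vblock_b in the frame of surface_plate between -0.052 and -0.006 m and y of vblock_b in the frame of surface_plate between -0.077 and 0.077 m), for 0.2 s.
2. the spindle lies level with one thin end in each vee (z of spindle in the frame of vblock_a between 0.0262 and 0.0308 m and x of spindle in the frame of vblock_a between -0.012 and 0.012 m and horizontal distance between spindle and vblock_a between 0.034 and 0.063 m and contact force between spindle and vblock_a above 0.3 N and z of spindle in the frame of vblock_b between 0.0262 and 0.0308 m and x of spindle in the frame of vblock_b between -0.012 and 0.012 m and horizontal distance between spindle and vblock_b between 0.034 and 0.063 m and contact force between spindle and vblock_b above 0.3 N and angle between spindle's own y axis and vertical between 1.54 and 1.602 rad and linear speed of spindle below 0.02 m/s), for 0.2 s.
3. the gauge stands behind on the plate with its plunger pushed in on the middle of the barrel (z of gauge in the frame of surface_plate between 0.0225 and 0.0275 m and x of gauge in the frame of surface_plate between 0 and 0.052 m and value of joint gauge_plunger between 0.002 and 0.007 m and horizontal distance between gauge_tip and spindle below 0.018 m and angle between gauge's own z axis and vertical below 0.05 rad and linear speed of gauge below 0.02 m/s and contact force between gauge and spindle above 0.2 N), for 0.2 s.
At the end, for the whole second after the job is handed in: Larger V-blocks flat on the plate's front half, 74-122 mm apart, in line within 16 mm, square within 0.15 rad; spindle at rest, level within 0.03 rad, a thin end in each vee; gauge upright on the rear half, plunger pushed in 2-7 mm, within 18 mm of the barrel's middle (all of step 1 and all of step 2 and all of step 3); the robot touches nothing.
It fails at once if the gauge is tipped over (more than 0.6 rad) (angle between gauge's own z axis and vertical above 0.6 rad).
It fails at once if the odd small V-block is moved (more than 30 mm) (distance of vblock_small from where it was at the start of the episode above 0.03 m).
It also fails if it takes over 112 s, if anything falls off the work surface, if the arm or the gripper's body presses on something with over 40 N, if the wrist force passes 120 N, or if a joint passes its speed limit or range.

## Working session

There is one attempt and no reset: what is moved stays moved. The work goes in short steps, each a Python script; the robot and the scene stay as the last script left them, time stands still between calls to the robot, and variables do not carry over. Pictures are saved under pics/ and viewed, at most 14 in all, crops included, and the job is handed in when it is done.

```bash
ls; mkdir -p pics
cat > h.py <<'E'
from rig import *
import numpy as np, cv2
def snap(name,fn):
    s=sense(); im,d=camera(name); p=camera_params(name)
    if name=="wrist":
        T=np.array(p["tool_from_camera"]); R=np.array(s["tcp_rot"]); t=np.array(s["position"])
        Rw=R@T[:3,:3]; tw=R@T[:3,3]+t
    else: Rw=np.array(p["rotation"]); tw=np.array(p["position"])
    K=np.array(p["K"])
    cv2.imwrite(f"pics/{fn}.png",im[:,:,::-1]); np.savez(f"pics/{fn}.npz",im=im,d=d,K=K,R=Rw,t=tw)
    return im,d,K,Rw,tw
def load(fn):
    z=np.load(f"pics/{fn}.npz"); return z["im"],z["d"],z["K"],z["R"],z["t"]
def cloud(im,d,K,R,t):
    v,u=np.mgrid[:d.shape[0],:d.shape[1]]
    c=np.stack([(u-K[0,2])/K[0,0]*d,(v-K[1,2])/K[1,1]*d,d],-1)
    P=c@R.T+t; P[d==0]=np.nan; return P
def ray(K,R,t,u,v,z):
    w=R@np.array([(u-K[0,2])/K[0,0],(v-K[1,2])/K[1,1],1]); return t+w*(z-t[2])/w[2]
E
python3 - <<'E'
from h import *
for n in("scene","side","wrist"):
    im,d,K,R,t=snap(n,n+"0"); print(n,t.round(3),R[:,2].round(2),(d==0).mean())
print(sense()["time_s"])
E
```

```text
pics
scene [ 0.141 -0.854  0.517] [ 0.43  0.75 -0.51] 0.05501953125
side [0.004 0.534 0.516] [ 0.49 -0.74 -0.45] 0.01970703125
wrist [0.675 0.068 0.374] [-0.   -0.27 -0.96] 0.00404296875
0.15
```

View pics/scene0.png

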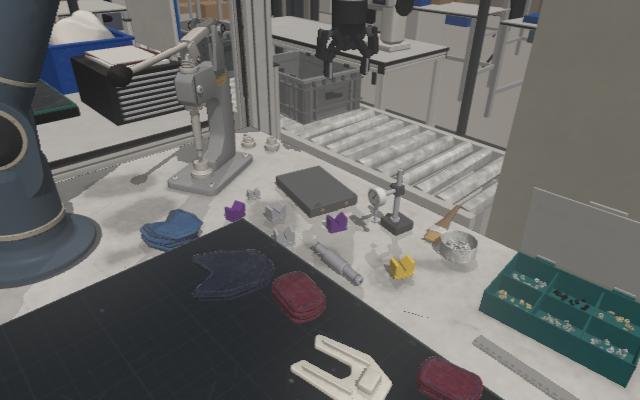

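View pics/side0.png

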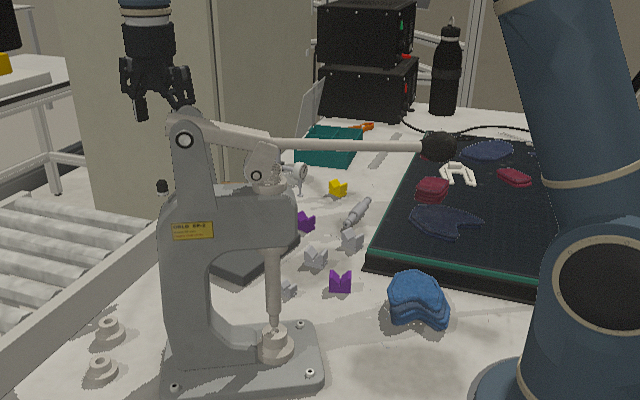

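View pics/wrist0.png

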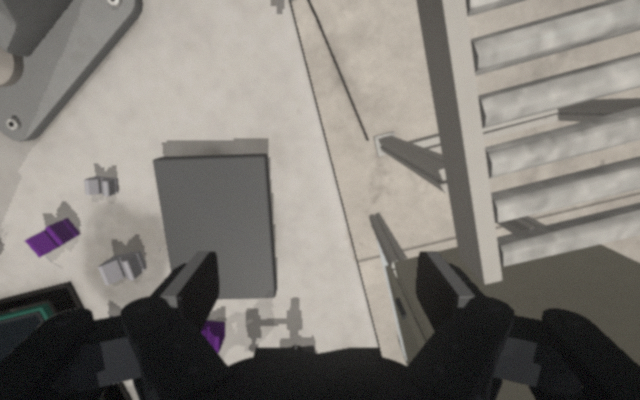

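The scene view shows the plate at about (317,190). The grey larger V-blocks are at (275,212) and (284,237), and the small one is at (253,194). The spindle is at (337,263) and the gauge at (397,220), with purple and yellow decoys nearby. The side view shows the press lever ball over the work area. The wrist view (image right = +x, down = -y) shows the plate at (215,225), the small block at (100,185) and one larger block at (122,267).

Run:
```python
from h import *
P=cloud(*load("scene0"))
for n,(u,v) in dict(plate=(317,190),A=(275,212),B=(284,237),small=(253,194),spL=(318,247),spR=(358,280),sp=(337,263),col=(401,180),base=(397,225),dial=(377,198),yel=(403,267),pur1=(336,222),pur2=(235,211),ball=(120,76)).items(): print(n,np.nanmedian(P[v-1:v+2,u-1:u+2].reshape(-1,3),0).round(3))
print(np.array(sense()["tcp_rot"]).round(3), camera_params("wrist"))
```

```text
plate [ 0.555 -0.091  0.025]
A [ 0.437 -0.13   0.022]
B [ 0.418 -0.213  0.018]
small [ 0.429 -0.025  0.012]
spL [ 0.463 -0.27   0.017]
spR [ 0.479 -0.381  0.016]
sp [ 0.468 -0.33   0.02 ]
col [ 0.643 -0.268  0.114]
base [ 0.634 -0.281  0.02 ]
dial [ 0.581 -0.279  0.095]
yel [ 0.568 -0.39   0.018]
pur1 [ 0.531 -0.219  0.021]
pur2 [ 0.364 -0.094  0.025]
ball [ 0.207 -0.041  0.306]
[[ 0.     1.    -0.001]
 [ 1.    -0.    -0.   ]
 [-0.    -0.001 -1.   ]] {'K': array([[331.42243681,   0.        , 317.1014419 ],
       [  0.        , 331.42243681, 199.75646881],
       [  0.        ,   0.        ,   1.        ]]), 'tool_from_camera': array([[ 7.67772047e-04, -9.63594337e-01, -2.67367469e-01,
         6.79494757e-02],
       [ 9.99999108e-01,  4.47610749e-04,  1.25840358e-03,
         4.74166218e-04],
       [-1.09291401e-03, -2.67368197e-01,  9.63593822e-01,
        -1.18569727e-01],
       [ 0.00000000e+00,  0.00000000e+00,  0.00000000e+00,
         1.00000000e+00]])}
```

```bash
cat >> h.py <<'E'
def Rt(a):
    "tool down, tool x at angle a from world x"
    c,s=np.cos(a),np.sin(a); return np.array([[c,s,0],[s,-c,0],[0,0,-1.]])
E
python3 - <<'E'
from h import *
for i,p in enumerate([(0.52,-0.20,0.32),(0.52,-0.42,0.3)]):
    try: movep(p,Rt(np.pi/2)); snap("wrist",f"w{i+1}"); print(sense()["time_s"],sense()["joint_pos"])
    except Exception as e: print(i,e)
import cv2
cv2.imwrite("pics/w12.png",cv2.resize(np.vstack([cv2.imread("pics/w1.png"),cv2.imread("pics/w2.png")]),(480,600)))
E
```

```text
1.2167 [ 0.28283678  0.22605226  0.00614723  1.73453098 -0.00252761  1.18158355
  0.29318322]
2.15 [ 0.52506046  0.42507156  0.1246087   1.50416021 -0.05678117  1.21609905
  0.6626877 ]
```

View pics/w12.png

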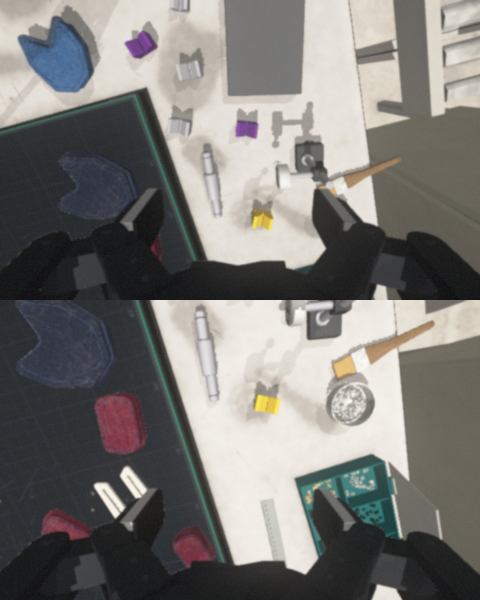

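```bash
cat >> h.py <<'E'
def rect(P,c,r,z0,z1):
    "minAreaRect of the cloud points within r of c, heights z0..z1; angle of long side"
    m=(np.hypot(P[...,0]-c[0],P[...,1]-c[1])<r)&(P[...,2]>z0)&(P[...,2]<z1)
    Q=P[m]; (x,y),(w,h),a=cv2.minAreaRect((Q[:,:2]*1000).astype(np.float32))
    if w<h: w,h,a=h,w,a+90
    return dict(n=len(Q),c=(round(x/1000,4),round(y/1000,4)),w=round(w,1),h=round(h,1),a=round((a+90)%180-90,1),ztop=np.percentile(Q[:,2],95).round(4))
E
python3 - <<'E'
from h import *
for f in("wrist0","w1","w2"):
    P=cloud(*load(f)); im=load(f)[0]
    for n,c,r,z0,z1 in [("A",(.437,-.13),.035,.024,.036),("B",(.418,-.213),.035,.024,.036),("small",(.429,-.025),.03,.012,.03),("plate",(.57,-.09),.12,.021,.028),("spin",(.468,-.33),.08,.006,.03),("gbase",(.634,-.281),.04,.016,.024),("gcol",(.643,-.268),.02,.125,.14),("dial",(.58,-.279),.03,.085,.115),("pur",(.531,-.219),.03,.024,.036)]:
        try:print(f,n,rect(P,c,r,z0,z1))
        except Exception as e:print(f,n,"none")
# bench z
P=cloud(*load("w1"))
print(np.nanmedian(P[200:260,200:230,2]))
E
```

```text
wrist0 A {'n': 438, 'c': (0.4446, -0.1142), 'w': 38.5, 'h': 24.9, 'a': 12.4, 'ztop': np.float64(0.0314)}
wrist0 B none
wrist0 small {'n': 427, 'c': (0.4332, -0.0163), 'w': 27.9, 'h': 17.6, 'a': -5.7, 'ztop': np.float64(0.0215)}
wrist0 plate {'n': 13392, 'c': (0.5375, -0.0957), 'w': 226.4, 'h': 173.2, 'a': -88.2, 'ztop': np.float64(0.027)}
wrist0 spin {'n': 240, 'c': (0.4059, -0.3028), 'w': 36.4, 'h': 3.5, 'a': -75.7, 'ztop': np.float64(0.0281)}
wrist0 gbase none
wrist0 gcol none
wrist0 dial none
wrist0 pur {'n': 147, 'c': (0.5488, -0.2104), 'w': 26.9, 'h': 13.2, 'a': 85.3, 'ztop': np.float64(0.0314)}
w1 A {'n': 436, 'c': (0.4445, -0.1142), 'w': 36.2, 'h': 24.1, 'a': 12.0, 'ztop': np.float64(0.0316)}
w1 B {'n': 390, 'c': (0.4129, -0.2058), 'w': 60.6, 'h': 31.6, 'a': 4.3, 'ztop': np.float64(0.0317)}
w1 small {'n': 300, 'c': (0.4328, -0.0185), 'w': 26.7, 'h': 14.2, 'a': -2.8, 'ztop': np.float64(0.0217)}
w1 plate {'n': 13032, 'c': (0.5378, -0.1108), 'w': 194.6, 'h': 173.1, 'a': -88.4, 'ztop': np.float64(0.0273)}
w1 spin {'n': 1754, 'c': (0.4517, -0.3255), 'w': 138.8, 'h': 79.3, 'a': -76.
[... 244 characters left out ...]
dial {'n': 559, 'c': (0.5934, -0.2664), 'w': 35.4, 'h': 27.7, 'a': -87.7, 'ztop': np.float64(0.1121)}
w1 pur {'n': 360, 'c': (0.5371, -0.2092), 'w': 35.9, 'h': 24.3, 'a': -5.9, 'ztop': np.float64(0.032)}
w2 A none
w2 B none
w2 small none
w2 plate none
w2 spin {'n': 2583, 'c': (0.4519, -0.3256), 'w': 137.2, 'h': 79.2, 'a': -75.0, 'ztop': np.float64(0.0259)}
w2 gbase {'n': 1094, 'c': (0.6494, -0.2677), 'w': 46.6, 'h': 36.7, 'a': 5.3, 'ztop': np.float64(0.0225)}
w2 gcol {'n': 6, 'c': (0.6427, -0.2673), 'w': 3.9, 'h': 0.7, 'a': 0.3, 'ztop': np.float64(0.1272)}
w2 dial {'n': 924, 'c': (0.5938, -0.2707), 'w': 30.2, 'h': 29.0, 'a': -88.5, 'ztop': np.float64(0.1121)}
w2 pur none
0.046167059897514906
```

Run:
```python
from h import *
def box(f,x0,x1,y0,y1,z0,z1):
    P=cloud(*load(f)).copy(); x,y,z=P[...,0],P[...,1],P[...,2]
    P[~((x>x0)&(x<x1)&(y>y0)&(y<y1))]=np.nan
    return rect(P,((x0+x1)/2,(y0+y1)/2),1,z0,z1)
print("B",box("w1",.412,.47,-.24,-.17,.026,.036))
print("A",box("w1",.412,.475,-.15,-.08,.026,.036))
for f in("wrist0","w1"): print("plate",box(f,.47,.65,-.19,.05,.022,.029))
for f in("w1","w2"): print("spin",box(f,.44,.51,-.41,-.23,.007,.03)); 
for f in("w1","w2"): print("spinthick",box(f,.44,.51,-.41,-.23,.019,.03)); 
print("gbase",box("w1",.6,.7,-.31,-.22,.016,.024))
# mat edge heights near B / spindle
P=cloud(*load("w1"))
for x,y in[(.39,-.2),(.4,-.21),(.4,-.25),(.41,-.3),(.43,-.33),(.48,-.24)]:
    m=np.hypot(P[...,0]-x,P[...,1]-y)<.006; print(x,y,np.median(P[m][:,2]).round(4))
```

```text
B {'n': 214, 'c': (0.4255, -0.2053), 'w': 31.4, 'h': 23.8, 'a': -10.1, 'ztop': np.float64(0.0317)}
A {'n': 369, 'c': (0.4445, -0.1142), 'w': 36.1, 'h': 24.1, 'a': 12.2, 'ztop': np.float64(0.0317)}
plate {'n': 13242, 'c': (0.5631, -0.0664), 'w': 169.5, 'h': 120.2, 'a': -88.2, 'ztop': np.float64(0.027)}
plate {'n': 12977, 'c': (0.5635, -0.082), 'w': 139.2, 'h': 120.1, 'a': -88.1, 'ztop': np.float64(0.0273)}
spin {'n': 1236, 'c': (0.4755, -0.3149), 'w': 130.6, 'h': 24.0, 'a': -81.2, 'ztop': np.float64(0.0247)}
spin {'n': 1998, 'c': (0.4752, -0.3153), 'w': 129.9, 'h': 23.9, 'a': -81.0, 'ztop': np.float64(0.0248)}
spinthick {'n': 857, 'c': (0.4755, -0.3146), 'w': 129.9, 'h': 20.7, 'a': -81.2, 'ztop': np.float64(0.0249)}
spinthick {'n': 1420, 'c': (0.4754, -0.3156), 'w': 129.4, 'h': 21.3, 'a': -81.0, 'ztop': np.float64(0.025)}
gbase {'n': 933, 'c': (0.6493, -0.2575), 'w': 55.0, 'h': 46.8, 'a': -84.4, 'ztop': np.float64(0.0224)}
0.39 -0.2 0.0004
0.4 -0.21 0.0153
0.4 -0.25 0.0005
0.41 -0.3 0.0053
0.43 -0.33 0.0007
0.48 -0.24 0.0004
```

```bash
cat >> h.py <<'E'
PL=np.array([.5633,-.0665]); TH=np.radians(1.8)
def plate(x,y): return PL+x*np.array([np.cos(TH),np.sin(TH)])+y*np.array([-np.sin(TH),np.cos(TH)])
def st(*a):
    s=sense(); print(*a,"t",round(s["time_s"],1),np.round(s["position"],4),"F",np.round(s["wrist_force"],1),"gap",round(s["finger_gap"],4))
def over(xy,z,a): movep((*xy,z),Rt(a))
E
python3 - <<'E'
from h import *
P=cloud(*load("w1")).copy(); x,y=P[...,0],P[...,1]; P[~((x>.39)&(x<.47)&(y>-.24)&(y<-.17))]=np.nan
B=rect(P,(.43,-.2),1,.026,.036); print(B)
over((.44,-.2),.16,np.radians(90+B["a"])); command_gripper(.06,40)
over(B["c"],.09,np.radians(90+B["a"])); st(); snap("side","s1"); snap("wrist","w3"); snap("scene","sc1")
a=np.hstack([cv2.imread("pics/s1.png"),cv2.imread("pics/w3.png")]); cv2.imwrite("pics/c1.png",cv2.resize(a,(800,250)))
P=cloud(*load("w3"));print(rect(P,B["c"],.03,.026,.036))
E
```

```text
{'n': 323, 'c': (0.4231, -0.2048), 'w': 36.1, 'h': 23.8, 'a': -10.3, 'ztop': np.float64(0.0317)}
t 4.0 [ 0.423  -0.2049  0.0899] F [ 0.9 -0.   0.8] gap 0.0599
{'n': 1420, 'c': (0.4224, -0.2048), 'w': 36.1, 'h': 24.7, 'a': -10.4, 'ztop': np.float64(0.0317)}
```

View pics/c1.png

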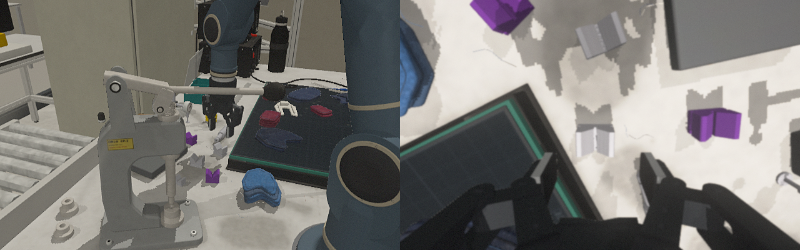

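The side view shows the arm clear of the lever ball at (275,92). The wrist view has block B centred between the open fingers at (597,140), so I'll pick and place it.

```bash
cat >> h.py <<'E'
def pickplace(c,a,y,zp=.031):
    over(c,.08,np.radians(90+a)); hit=move_l((*c,zp),feed=.08,until_force=10); st("down",hit)
    command_gripper(.02,50); st("grip"); zg=sense()["position"][2]
    move_l((*c,.11)); st("up")
    t=plate(-.030,y); over(t,.11,np.pi/2+TH); move_l((*t,zg+.032))
    hit=move_l((*t,zg+.023),feed=.03,until_force=5); st("placed",hit)
    command_gripper(.06); move_l((*t,.13)); st("clear")
E
python3 - <<'E'
from h import *
pickplace((.4225,-.2048),-10.3,-.049)
c=(.4445,-.1142); over(c,.11,np.radians(102.1)); st(); snap("wrist","w4"); snap("side","s2")
P=cloud(*load("w4"));print(rect(P,c,.03,.026,.036))
a=np.hstack([cv2.imread("pics/s2.png"),cv2.imread("pics/w4.png")]); cv2.imwrite("pics/c2.png",cv2.resize(a,(800,250)))
E
```

```text
down False t 5.1 [ 0.4227 -0.2049  0.0312] F [ 0.2 -0.   0.1] gap 0.0597
grip t 5.5 [ 0.4227 -0.2049  0.0317] F [-1.   0.6  5.4] gap 0.0352
up t 6.2 [ 0.422  -0.2045  0.1095] F [-0.2 -0.4 -1.8] gap 0.035
placed True t 7.6 [ 0.5358 -0.1168  0.0567] F [-0.4 -0.2  4.9] gap 0.0352
clear t 8.6 [ 0.5343 -0.1163  0.1294] F [-0.8 -0.3 -0.5] gap 0.0603
t 9.0 [ 0.443  -0.1142  0.1089] F [1.  0.2 0.8] gap 0.0601
{'n': 1205, 'c': (0.4439, -0.1141), 'w': 36.0, 'h': 24.4, 'a': 11.9, 'ztop': np.float64(0.0317)}
```

View pics/c2.png

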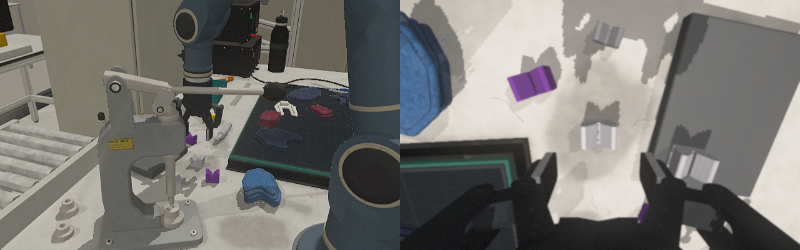

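Block B stands on the front of the plate at (693,162) in the wrist half. Block A is centred ahead of the fingers at (598,135).

Run:
```python
from h import *
pickplace((.4442,-.1142),12,.049,.033)
t=plate(-.03,-.045); over((t[0],t[1]-.03),.2,np.pi/2); st(); snap("wrist","w5")
P=cloud(*load("w5"))
for y in(-.049,.049): print(rect(P,plate(-.03,y),.035,.05,.06),plate(-.03,y))
over((.4755,-.315),.14,np.radians(99)); snap("wrist","w6")
P=cloud(*load("w6")); P[P[...,0]<.44]=np.nan; print(rect(P,(.4755,-.315),.08,.007,.03)); st()
```

```text
down False t 10.1 [ 0.4446 -0.1143  0.0333] F [ 0.2 -0.4  0.4] gap 0.0597
grip t 10.5 [ 0.4444 -0.1143  0.0337] F [-2.2  0.1  5.7] gap 0.035
up t 11.1 [ 0.4436 -0.1141  0.1095] F [-0.3  0.7 -1.4] gap 0.0352
placed True t 12.5 [ 0.5327 -0.0187  0.0587] F [0.3 0.2 4.9] gap 0.0347
clear t 13.5 [ 0.5312 -0.0185  0.1295] F [-0.4  0.5  0.1] gap 0.0599
t 14.1 [ 0.5341 -0.1425  0.199 ] F [0.4 0.3 0. ] gap 0.0598
{'n': 836, 'c': (0.5368, -0.117), 'w': 35.9, 'h': 24.2, 'a': 1.8, 'ztop': np.float64(0.0567)} [ 0.53485393 -0.11641814]
{'n': 1145, 'c': (0.5337, -0.0185), 'w': 36.0, 'h': 24.3, 'a': 2.0, 'ztop': np.float64(0.0567)} [ 0.53177568 -0.0184665 ]
{'n': 4092, 'c': (0.475, -0.3151), 'w': 130.4, 'h': 23.6, 'a': -81.6, 'ztop': np.float64(0.0248)}
t 15.0 [ 0.4773 -0.3123  0.1401] F [ 1.7  0.3 -0.6] gap 0.0603
```

Run:
```python
from h import *
c=(.475,-.3151); over(c,.08,np.radians(98.5)); print(move_l((*c,.028),feed=.08,until_force=10)); st()
command_gripper(.012,50); st("grip"); zg=sense()["position"][2]
move_l((*c,.15)); st("up"); 
t=(.5353,-.0678); over(t,.15,np.pi/2+TH); 
move_l((*t,zg+.052),feed=.1); print(move_l((*t,zg+.037),feed=.02,until_force=5)); st("placed")
command_gripper(.05); st("open"); move_l((*t,.16)); 
over((t[0],t[1]-.08),.24,np.pi/2); st(); snap("wrist","w7"); snap("scene","sc2")
P=cloud(*load("w7"));print(rect(P,t,.08,.058,.075))
a=np.vstack([cv2.imread("pics/sc2.png")[130:330,150:470],cv2.imread("pics/w7.png")[:200,150:470]]); cv2.imwrite("pics/c3.png",cv2.resize(a,(480,600)))
```

```text
False
t 16.1 [ 0.4752 -0.3153  0.028 ] F [-0.3 -0.1  0.4] gap 0.06
grip t 16.6 [ 0.475  -0.3153  0.0287] F [-1.1  0.4  5.2] gap 0.0222
up t 17.5 [ 0.4742 -0.3146  0.1488] F [-0.2 -0.2 -3.2] gap 0.022
True
placed t 19.9 [ 0.535  -0.0678  0.0706] F [-0.7 -0.6  1.6] gap 0.0218
open t 20.3 [ 0.5341 -0.0677  0.0697] F [-0.6  0.2 -0.2] gap 0.0498
t 21.6 [ 0.5348 -0.148   0.2392] F [ 0.6 -0.4 -1. ] gap 0.0501
{'n': 3110, 'c': (0.5355, -0.0678), 'w': 129.5, 'h': 25.4, 'a': -83.0, 'ztop': np.float64(0.0662)}
```

View pics/c3.png

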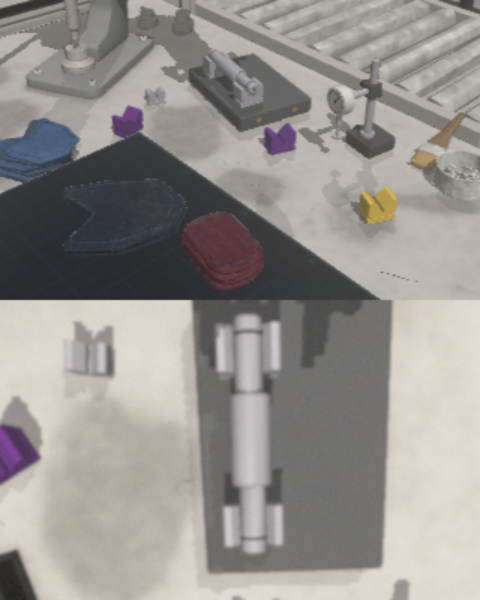

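The spindle is seated in both vees with its top level, in both the scene crop (230,75) and the wrist crop (250,430). Next is the gauge, with a close look first.

Run:
```python
from h import *
for a in(5.5,185.5):
  for p in((.643,-.261,.12),(.643,-.261,.26),(.589,-.066,.15),(.589,-.066,.25)):
    q=inverse_kinematics(p,Rt(np.radians(a))); print(a,p,None if q is None else np.round(q,2))
over((.643,-.33),.27,np.pi/2); st(); snap("wrist","w8")
P=cloud(*load("w8"));c=(.643,-.262)
print("col",rect(P,c,.02,.12,.145)); print("base",rect(P,(.65,-.262),.045,.012,.025)); print("dial",rect(P,(.59,-.268),.035,.085,.116)); print("arm",rect(P,(.615,-.265),.06,.085,.1))
cv2.imwrite("pics/c4.png",cv2.imread("pics/w8.png")[:320])
```

```text
5.5 (0.643, -0.261, 0.12) [ 0.09  0.65  0.35  1.62 -0.26  0.92 -0.94]
5.5 (0.643, -0.261, 0.26) [ 0.07  0.51  0.38  1.5  -0.2   1.17 -0.99]
5.5 (0.589, -0.066, 0.15) [-0.18  0.46  0.29  1.85 -0.17  0.86 -1.28]
5.5 (0.589, -0.066, 0.25) [-0.19  0.34  0.29  1.76 -0.11  1.06 -1.33]
185.5 (0.643, -0.261, 0.12) [ 0.47  0.64 -0.22  1.6   0.16  0.93  1.86]
185.5 (0.643, -0.261, 0.26) [ 0.46  0.51 -0.2   1.47  0.11  1.18  1.91]
185.5 (0.589, -0.066, 0.15) [ 0.24  0.46 -0.27  1.83  0.15  0.87  1.57]
185.5 (0.589, -0.066, 0.25) [ 0.24  0.35 -0.26  1.73  0.1   1.07  1.61]
t 22.6 [ 0.6431 -0.3276  0.2689] F [-0.4  0.2 -0.2] gap 0.0502
col {'n': 206, 'c': (0.643, -0.2616), 'w': 11.4, 'h': 11.1, 'a': 89.7, 'ztop': np.float64(0.1371)}
base {'n': 1458, 'c': (0.6498, -0.2583), 'w': 55.3, 'h': 48.0, 'a': -84.8, 'ztop': np.float64(0.0221)}
dial {'n': 1385, 'c': (0.6022, -0.2663), 'w': 45.0, 'h': 37.0, 'a': 1.1, 'ztop': np.float64(0.1118)}
arm {'n': 730, 'c': (0.6152, -0.2643), 'w': 67.5, 'h': 37.5, 'a': 4.9, 'ztop': np.float64(0.0991)}
```

View pics/c4.png

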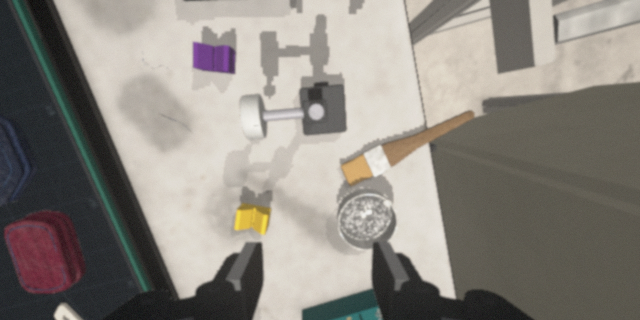

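The view from above shows the gauge column at (316,111), the arm running left to the dial at (253,115), and a yaw of about 5 degrees. The brush and bowl are clear of the grasp.

Run:
```python
from h import *
c=(.643,-.2616); a=np.radians(185.1)
over(c,.22,a); print(move_l((*c,.128),feed=.08,until_force=8)); st("down")
command_gripper(.004,90); st("grip"); zg=sense()["position"][2]
move_l((*c,zg+.1),feed=.08); st("up")
t=np.array([.5355,-.0678])+.053*np.array([np.cos(TH),np.sin(TH)]); print(t)
move_l((*t,zg+.1),Rt(np.pi+TH),feed=.1); st("over"); snap("scene","sc3"); snap("side","s3")
np.save("zg.npy",[*t,zg])
a=np.hstack([cv2.resize(cv2.imread("pics/sc3.png")[50:250,230:470],(400,333)),cv2.resize(cv2.imread("pics/s3.png")[100:300,180:420],(400,333))]); cv2.imwrite("pics/c5.png",a)
```

```text
False
down t 25.2 [ 0.6435 -0.2617  0.1288] F [-0.2 -0.2  0.5] gap 0.05
grip t 25.6 [ 0.6432 -0.2619  0.1286] F [1.1 0.2 3. ] gap 0.0097
up t 27.0 [ 0.6426 -0.2615  0.2277] F [ 0.4 -0.2 -5. ] gap 0.0096
[ 0.58847385 -0.06613523]
over t 29.2 [ 0.5886 -0.0668  0.2285] F [-0.1  0.6 -4.6] gap 0.0089
```

View pics/c5.png

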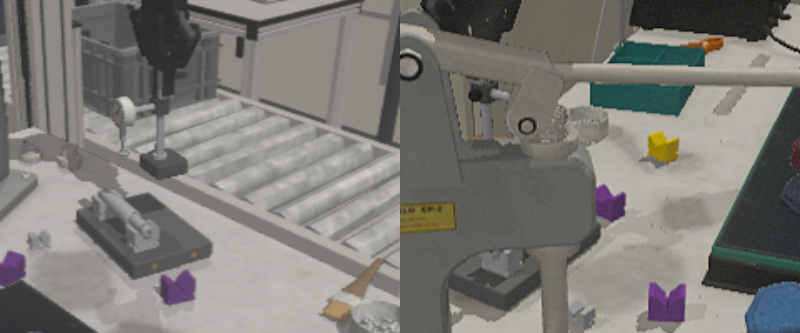

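The scene half shows the gauge hanging upright at (160,130) with its dial over the barrel. I'll lower it, checking where the dial is on the way.

Run:
```python
from h import *
x,y,zg=np.load("zg.npy"); t=np.array([x,y])
move_l((*t,zg+.045),feed=.08); st()
snap("wrist","w9"); snap("scene","sc4")
for f in("w9","sc4"):
    try: print(f,"dial",rect(cloud(*load(f)),(.535,-.068),.03,.115,.165))
    except Exception as e: print(f,e)
print("tip area sc4",rect(cloud(*load("sc4")),(.535,-.068),.02,.078,.095))
print("base sc4",rect(cloud(*load("sc4")),(.595,-.066),.045,.047,.07))
cv2.imwrite("pics/c6.png",np.hstack([cv2.resize(cv2.imread("pics/w9.png"),(480,300)),cv2.resize(cv2.imread("pics/sc4.png")[100:250,230:390],(320,300))]))
```

```text
t 30.1 [ 0.589  -0.0661  0.1739] F [-0.   0.9 -4.6] gap 0.0096
w9 dial {'n': 4244, 'c': (0.5446, -0.0669), 'w': 40.5, 'h': 36.1, 'a': 2.4, 'ztop': np.float64(0.1572)}
sc4 dial {'n': 251, 'c': (0.5396, -0.077), 'w': 42.9, 'h': 34.3, 'a': -21.4, 'ztop': np.float64(0.1553)}
tip area sc4 {'n': 23, 'c': (0.5343, -0.072), 'w': 14.7, 'h': 11.7, 'a': 89.8, 'ztop': np.float64(0.0888)}
base sc4 {'n': 363, 'c': (0.595, -0.0669), 'w': 56.6, 'h': 49.6, 'a': -88.8, 'ztop': np.float64(0.0673)}
```

View pics/c6.png

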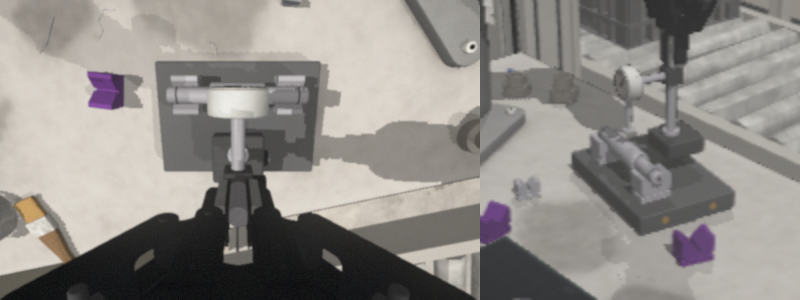

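Both views show the tip over the middle of the barrel and the base behind it on the plate. I'll lower it now.

Run:
```python
from h import *
x,y,zg=np.load("zg.npy"); t=np.array([x,y])
print(move_l((*t,zg+.030),feed=.03,until_force=12)); st()
print(move_l((*t,zg+.022),feed=.015,until_force=6.5)); st("placed")
sleep(.3); command_gripper(.05); st("open"); move_l((*t,.26),feed=.1); st("clear")
over((.6,-.2),.3,np.pi/2); sleep(.5); snap("wrist","w10"); snap("scene","sc5")
P=cloud(*load("w10"))
print("col",rect(P,(.5885,-.066),.02,.145,.17),"plate",np.nanmedian(P[(np.hypot(P[...,0]-plate(.03,-.07)[0],P[...,1]-plate(.03,-.07)[1])<.01)][:,2]))
print("spin",rect(P,(.5355,-.0678),.08,.058,.07)); print("Sbase",rect(cloud(*load("sc5")),(.595,-.066),.045,.03,.05))
print("tip",rect(cloud(*load("sc5")),(.535,-.068),.02,.067,.08))
cv2.imwrite("pics/c7.png",np.hstack([cv2.resize(cv2.imread("pics/w10.png"),(400,250)),cv2.resize(cv2.imread("pics/sc5.png")[130:255,230:430],(400,250))]))
```

```text
False
t 30.9 [ 0.5885 -0.0661  0.1585] F [-0.2 -0.1 -5. ] gap 0.0092
True
placed t 31.3 [ 0.5888 -0.0661  0.1535] F [-0.4  0.4  4.6] gap 0.0097
open t 32.1 [ 0.5871 -0.0662  0.1515] F [-0.1 -0.2 -0.7] gap 0.05
clear t 33.3 [ 0.588  -0.0661  0.2592] F [ 0.5  0.2 -0.4] gap 0.05
col {'n': 325, 'c': (0.5884, -0.066), 'w': 11.8, 'h': 11.6, 'a': 44.4, 'ztop': np.float64(0.1618)} plate 0.025737843543631678
spin {'n': 1361, 'c': (0.5391, -0.0835), 'w': 87.6, 'h': 73.5, 'a': 55.8, 'ztop': np.float64(0.0672)}
Sbase {'n': 311, 'c': (0.5942, -0.0668), 'w': 55.9, 'h': 50.4, 'a': -89.2, 'ztop': np.float64(0.0476)}
tip {'n': 14, 'c': (0.5337, -0.0708), 'w': 10.2, 'h': 8.8, 'a': 63.1, 'ztop': np.float64(0.0761)}
```

View pics/c7.png

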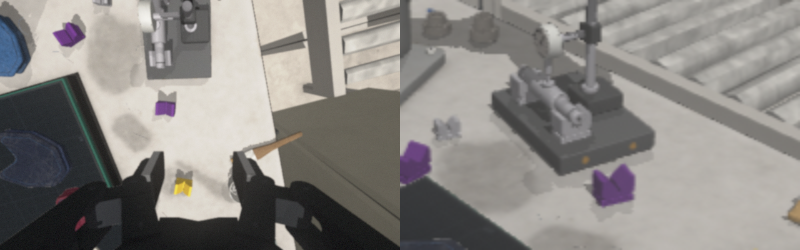

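The gauge stands upright behind the spindle with its plunger on the barrel, at (548,85) in the right half. The column top is at 0.16 m, which matches the base standing flat on the plate, and the arm is clear. I'm handing in.

```bash
python3 -c "
from rig import *
print(finish_job())"
```

```text
the job is handed in; nothing more can be done
None
```

The job is handed in: the camera checks showed both larger V-blocks in line on the plate's front half, the spindle seated across them, and the gauge upright behind with its plunger on the middle of the barrel; the judge's verdict was not shown.

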